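# Find the fullest tin in the travel case by its weight

### The job

Swing the red travel case's lid fully open until it rests on its stop. Then heft the three identical closed tins inside one at a time, from the robot's left to its right, lifting each clear of the case floor for a moment, to feel which one is heaviest. Finish with the lid still open, the other two tins standing in the case, and the heaviest one still in the gripper, held upright and still with its bottom at least 15 cm above the counter; do not knock any tin over or push the other toiletries about.

Things in the scene. Friction and masses are not known exactly. Their poses are not given: they have to be found in the camera images.
- case: Red plastic travel case fixed to the counter: open-topped box 128 (x) by 330 (y) by 78 mm high, walls and floor 4 mm. Origin: centre of its underside; own z up, own y along its long side (to the robot's left when its yaw is 0), own -x is the front with the lid's tab, the hinge is on the +x side. Its yaw is within 0.3 rad.
- case_lid (a joint): Angle of the red lid (6 mm thick, 128 by 330 mm, 0.15 kg): 0 closed, grows as the front edge swings up and away from the robot, 1.85 rad on its stop (leaning back past upright). The hinge is stiff: the lid stays at any angle it is left at; it takes about 1 to 2 N at the tab to move it. It starts closed or slightly ajar, at up to 0.3 rad.
- lid_tab (a point): Centre of the black pull tab before the middle of the lid's front edge, 153 mm from the hinge axis: a bar 26 mm long along the case's y, 16 mm thick, its centre 25 mm out from the lid's edge on a neck 14 mm wide. Fingers that point straight down and pinch its two ends (along the case's y) can keep pointing down: the tab pivots between them as the lid swings.
- lid_hinge (a point): Middle of the lid's hinge axis, on the case's far top rim, 78.5 mm above the counter; the axis runs along its own y, which is the case's y.
- tin_left: The left one, as the robot sees it, of three identical closed aluminium tins standing in a row along the case's y, about 100 mm apart: 56 mm in diameter, 66 mm high, on the case floor. Origin: centre of its underside, z up. Any one of the three holds a full solid block (0.34 to 0.41 kg in all), the others worn blocks (0.10 to 0.16 kg in all), out of sight, with a few mm of play.
- tin_mid: The middle one, as the robot sees it, of three identical closed aluminium tins standing in a row along the case's y, about 100 mm apart: 56 mm in diameter, 66 mm high, on the case floor. Origin: centre of its underside, z up. Any one of the three holds a full solid block (0.34 to 0.41 kg in all), the others worn blocks (0.10 to 0.16 kg in all), out of sight, with a few mm of play.
- tin_right: The right one, as the robot sees it, of three identical closed aluminium tins standing in a row along the case's y, about 100 mm apart: 56 mm in diameter, 66 mm high, on the case floor. Origin: centre of its underside, z up. Any one of the three holds a full solid block (0.34 to 0.41 kg in all), the others worn blocks (0.10 to 0.16 kg in all), out of sight, with a few mm of play.
- mug: Blue ceramic mug, 80 mm in diameter, 90 mm high, left of the case; bystander. Origin: centre of its underside.
- tube: Aluminium styptic tube, 30 mm in diameter, 96 mm high, standing on its white screw cap right of the case; bystander. Origin: centre of its underside.
- nail_file: Chrome nail file with a black handle, 140 mm long, 6 mm thick, lying right of the case; bystander. Origin: at mid-length on its underside.
- shaving_brush: Dark shaving brush, 44 mm in diameter, 102 mm high, standing at the front left corner of the case; bystander. Origin: centre of its underside.

How it is judged:
On the way, in this order (a step that is already met when the one before it is completed fails the run):
1. the lid is swung open onto its stop (joint above 1.78 rad) (value of joint case_lid above 1.78 rad), for 0.2 s.
2. the left tin is hefted: held by the fingers, at least 10 mm clear of the case floor and not touching the case, for 0.25 s (z of tin_left in the frame of case above 0.014 m and contact force between tin_left and case below 0.05 N and contact force between the fingers and tin_left above 0.3 N), for 0.25 s.
3. the middle tin is hefted: held by the fingers, at least 10 mm clear of the case floor and not touching the case, for 0.25 s (z of tin_mid in the frame of case above 0.014 m and contact force between tin_mid and case below 0.05 N and contact force between the fingers and tin_mid above 0.3 N), for 0.25 s.
4. the right tin is hefted: held by the fingers, at least 10 mm clear of the case floor and not touching the case, for 0.25 s (z of tin_right in the frame of case above 0.014 m and contact force between tin_right and case below 0.05 N and contact force between the fingers and tin_right above 0.3 N), for 0.25 s.
At the end, for the whole second after the job is handed in: The heaviest tin is in the fingers, still, within 0.4 rad of upright, its bottom over 140 mm above the counter, off the case; the other two stand untouched on the case floor (within 4 mm, 0.1 rad); the lid is open (over 1.7 rad) (value of joint case_lid above 1.7 rad and ((height (world z) of tin_left above 0.14 m and angle between tin_left's own z axis and vertical below 0.4 rad and contact force between the fingers and tin_left above 0.3 N and contact force between tin_left and case below 0.05 N and linear speed of tin_left below 0.03 m/s and contact force between tin_left_c0 and anything else above 1.9 N and z of each of tin_mid, tin_right in the frame of case below 0.008 m and angle between each of tin_mid, tin_right's own z axis and vertical below 0.1 rad and contact force between the fingers and tin_mid below 0.05 N and linear speed of each of tin_mid, tin_right below 0.02 m/s and x of tin_mid in the frame of case between -0.064 and 0.064 m and y of tin_mid in the frame of case between -0.165 and 0.165 m and contact force between the fingers and tin_right below 0.05 N and x of tin_right in the frame of case between -0.064 and 0.064 m and y of tin_right in the frame of case between -0.165 and 0.165 m) or (height (world z) of tin_mid above 0.14 m and angle between tin_mid's own z axis and vertical below 0.4 rad and contact force between the fingers and tin_mid above 0.3 N and contact force between tin_mid and case below 0.05 N and linear speed of tin_mid below 0.03 m/s and contact force between tin_mid_c0 and anything else above 1.9 N and z of each of tin_left, tin_right in the frame of case below 0.008 m and angle between each of tin_left, tin_right's own z axis and vertical below 0.1 rad and contact force between the fingers and tin_left below 0.05 N and linear speed of each of tin_left, tin_right below 0.02 m/s and x of tin_left in the frame of case between -0.064 and 0.064 m and y of tin_left in the frame of case between -0.165 and 0.165 m and contact force between the fingers and tin_right below 0.05 N and x of tin_right in the frame of case between -0.064 and 0.064 m and y of tin_right in the frame of case between -0.165 and 0.165 m) or (height (world z) of tin_right above 0.14 m and angle between tin_right's own z axis and vertical below 0.4 rad and contact force between the fingers and tin_right above 0.3 N and contact force between tin_right and case below 0.05 N and linear speed of tin_right below 0.03 m/s and contact force between tin_right_c0 and anything else above 1.9 N and z of each of tin_left, tin_mid in the frame of case below 0.008 m and angle between each of tin_left, tin_mid's own z axis and vertical below 0.1 rad and contact force between the fingers and tin_left below 0.05 N and linear speed of each of tin_left, tin_mid below 0.02 m/s and x of tin_left in the frame of case between -0.064 and 0.064 m and y of tin_left in the frame of case between -0.165 and 0.165 m and contact force between the fingers and tin_mid below 0.05 N and x of tin_mid in the frame of case between -0.064 and 0.064 m and y of tin_mid in the frame of case between -0.165 and 0.165 m))); the arm keeps its last pose, push and grip.
It fails at once if a tin is knocked over (tilted past 0.8 rad) (angle between any of tin_left, tin_mid, tin_right's own z axis and vertical above 0.8 rad).
It fails at once if one of the other toiletries is moved by more than 30 mm (distance of any of mug, tube, nail_file, shaving_brush from where it was at the start of the episode above 0.03 m).
It also fails if it takes over 72 s, if anything falls off the work surface, if the arm or the gripper's body presses on something with over 40 N, if the wrist force passes 120 N, or if a joint passes its speed limit or range.

### The arm

A 7-joint arm with a two-finger parallel gripper is mounted at the origin on the work surface. World frame = base frame: x ahead of the robot, y to its left, z up, the work surface at z = 0. Lengths are in m, angles in rad, forces in N, time in s.
With the tool pointing down it reaches from about 0.35 to 0.9 m from the base axis. Payload 7.2 kg.
Tool frame: the origin (TCP) lies at the very end of the fingers, on their centre line; the grasp point (between the pads) lies ctrl.hold_point_z behind it (ctrl.hold_point_z is the distance from the TCP to the grasp point, in m); z points along the fingers, y is the line along which they close (so a half turn about z gives the same grasp; the last joint's range is limited). The gripper opens to 88 mm and grips with 3 to 60 N. Pads are 20 mm wide; open, the fingers measure 115 mm over their backs; the gripper's body (75 mm by 178 mm) begins 61 mm behind the grasp point.
Start: joints at [1.167, 0.411, -0.013, 1.596, 0.006, 1.134, -0.082], TCP at [0.206, -0.59, 0.223] pointing down, gripper open.
Joint ranges: [-2.95, 2.95], [-0.29, 1.99], [-1.47, 1.44], [0.14, 2.54], [-1.03, 4.17], [0.13, 1.85], [-2.86, 2.86]. Speed limits (rad/s): [2.39, 2.39, 3.01, 3.01, 3.14, 3.14, 3.14].

### API

Orientations are given as a 3x3 rotation matrix whose columns are the frame's x, y, z axes.
In Python, from station import ctrl gives the robot as it stands.
- The arm moves only by the shell command python3 nudge.py 'ROWS' [OPENING] [FORCE]. ROWS is a JSON object whose key "plan" holds a list of rows, 1 to 5 of them, each of 6 numbers: dx, dy, dz in units of 20 mm, then a rotation vector rx, ry, rz in units of 0.2 rad; each row is the pose to reach, as a shift and turn from the pose commanded when the command began, along the tool's axes at that moment; what a row does not reach only later rows make up. A row lasts 1/10 s, in which the tool goes at most 0.05 m and 0.15 rad, less where a joint would pass 70% of its speed; a pose out of reach is approached as far as the arm can. OPENING is the finger opening in m, set as the command begins (- or left out keeps the last). The fingers move at their own pace and stop on an object; FORCE is the grip in N (left out, the last holds). Time passes only in rows, so rows that do not move let the fingers close. It prints the time, the measured TCP pose, the force, the opening and the grip force at its end. Input that does not fit is refused with a message, and nothing moves.
- ctrl.get_obs(): the state, without advancing time (a new reading comes with each control period).
- ctrl.get_image(name): name is "scene" or "top" or "wrist"; returns a dict with "frame" (480x640x3 uint8, blue, green, red), "fovy" (degrees; the focal length in pixels is half the picture's height over the tangent of half this angle, whatever the lens; pixels are square), "cx", "cy" (the principal point, pixels), "k1" (the pictures are not rectified: a ray, as slopes to the right and down, at radius r is drawn at 1 + k1 r^2 times it, then the intrinsics apply), "view" (4x4, takes a point from world to camera coordinates); the wrist camera has in their place "tool_from_camera" (4x4, takes a point from camera to tool coordinates, whose origin is the TCP and whose axes are the flange's). Camera axes: x right, y down, z forward; pixel columns grow to the right and rows downward; lengths in m; the calibration is good to about 2 mm. A picture is of the moment at which its call begins: read the wrist's pose just before it. There is no depth.
- ctrl.close_job(): hands the job in; it is judged then, once.
The state is a dict: "time": time; "q": joint angles; "joint_vel": joint speeds; "joint_efforts": joint torques, N m; "tcp_pos": TCP position; "orientation": TCP orientation; "force": force on the tool from outside, world axes, zero at the start; "moment": the same for the moment, N m; "finger_gap": finger opening in m; "grip_force": force on a finger pad.
Only numpy, scipy, OpenCV 4.12 (cv2) and the standard library are available. Lean on these libraries where they do the work, as an engineer would, in place of code of your own. Each camera call takes 0.05 s, during which the arm holds its last target. There are 200 camera calls.

## Working session

There is one attempt and no reset: what is moved stays moved. The work goes in short steps, Python scripts to look and compute and a shell command to move; the robot and the scene stay as the last step left them, time stands still between calls to the robot, and variables do not carry over. Pictures are saved under pics/ and viewed, at most 10 in all, crops included, and the job is handed in when it is done.

```bash
ls; mkdir -p pics
cat > h.py <<'E'
import numpy as np, cv2
from station import ctrl
def ray(im,u,v):
    f=240/np.tan(np.radians(im["fovy"])/2)
    K=np.array([[f,0,im["cx"]],[0,f,im["cy"]],[0,0,1.]])
    d=np.array([(u-im["cx"])/f,(v-im["cy"])/f]); s=d.copy()
    for _ in range(30): s=d/(1+im["k1"]*(s@s))
    return np.r_[s,1]
def world(im,u,v,z,obs=None):
    if "view" in im and im["view"] is not None: T=np.linalg.inv(np.array(im["view"]))
    else:
        W=np.eye(4);W[:3,:3]=np.array(obs["orientation"]);W[:3,3]=obs["tcp_pos"];T=W@np.array(im["tool_from_camera"])
    d=T[:3,:3]@ray(im,u,v);o=T[:3,3]
    return o+d*(z-o[2])/d[2]
def proj(im,p):
    c=(np.array(im["view"])@np.r_[p,1])[:3];s=c[:2]/c[2];s=s*(1+im["k1"]*(s@s))
    f=240/np.tan(np.radians(im["fovy"])/2)
    return s*f+[im["cx"],im["cy"]]
E
python3 - <<'E'
from h import *
o=ctrl.get_obs();print(o["time"],o["tcp_pos"],np.round(o["orientation"],3).tolist(),o["finger_gap"],ctrl.hold_point_z,o["force"])
a=ctrl.get_image("top");b=ctrl.get_image("scene")
cv2.imwrite("pics/top0.png",a["frame"]);cv2.imwrite("pics/scene0.png",b["frame"])
print({k:v for k,v in a.items() if k!="frame"})
E
```

```text
nudge.py
pics
station.py
0.0 [ 0.20575544 -0.58963171  0.2218279 ] [[0.944, 0.33, -0.001], [0.33, -0.944, 0.001], [-0.0, -0.002, -1.0]] 0.08813470945872842 0.0187 [ 0.39408436  0.15674435 -1.0207495 ]
{'fovy': 49.97640441536632, 'cx': 326.6892040873098, 'cy': 249.08610526930931, 'k1': -0.06588408626843203, 'view': array([[-0.02603781, -0.99943798,  0.0211129 ,  0.00363053],
       [-0.98840116,  0.0225778 , -0.15017789,  0.58393251],
       [ 0.1496168 , -0.02477832, -0.98843353,  0.97055718],
       [ 0.        ,  0.        ,  0.        ,  1.        ]])}
```
View pics/top0.png

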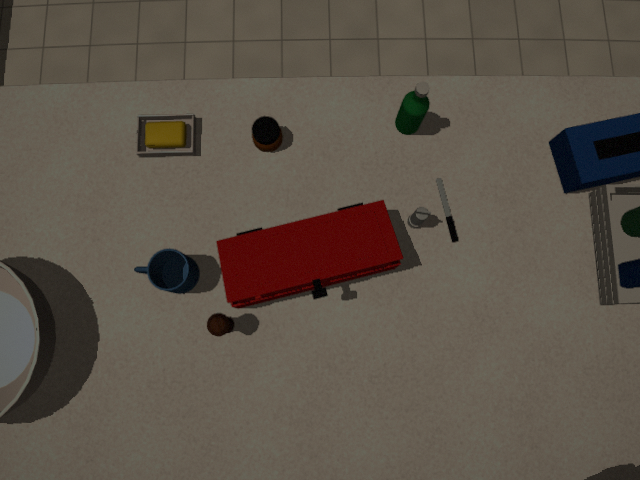

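View pics/scene0.png

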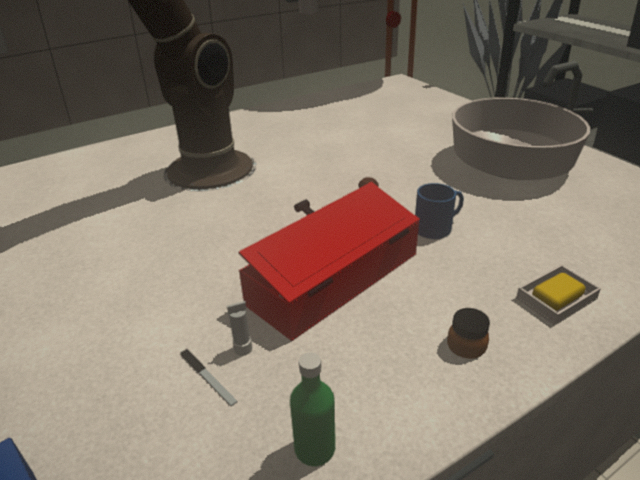

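The top view shows the closed or slightly ajar red lid, with hinge corners near (218,240) and (387,202) and the tab at (319,289). In the scene view the tab is near (303,206). Next I'll measure these.

Create m.py:
```python
from h import *
a=ctrl.get_image("top");b=ctrl.get_image("scene")
hsv=cv2.cvtColor(a["frame"],cv2.COLOR_BGR2HSV)
red=cv2.inRange(hsv,(0,180,110),(6,255,255))|cv2.inRange(hsv,(174,180,110),(180,255,255))
c=max(cv2.findContours(red,0,2)[0],key=cv2.contourArea)
quad=cv2.approxPolyDP(c,8,True)[:,0];print("lid quad",quad.tolist())
for p in quad: print(p,world(a,*p,0.0815).round(4), world(a,*p,0.11).round(4))
def dark(im,x0,y0,x1,y1,t):
    g=im["frame"][y0:y1,x0:x1].max(2);m=(g<t).astype(np.uint8)
    n,l,s,ce=cv2.connectedComponentsWithStats(m);i=1+np.argmax(s[1:,4]);print("dark",s[i],ce[i]+[x0,y0]);return ce[i]+[x0,y0]
p=dark(a,305,275,335,302,45);q=dark(b,290,195,314,215,60)
for im,pt in ((a,p),(b,q)):
    print("zs",[world(im,*pt,z).round(4).tolist() for z in (.08,.1,.12)])
def line(im,pt):
    x,y=world(im,*pt,0),world(im,*pt,.2);return x,(y-x)/np.linalg.norm(y-x)
(o1,d1),(o2,d2)=line(a,p),line(b,q)
s=np.linalg.lstsq(np.c_[d1,-d2],o2-o1,rcond=None)[0]
print("tab",o1+d1*s[0],o2+d2*s[1])
v=cv2.resize(a["frame"][180:320,200:420],None,fx=3.6,fy=3.6,interpolation=cv2.INTER_CUBIC);cv2.imwrite("pics/c1.png",v)
```

```bash
python3 m.py
```

```text
Traceback (most recent call last):
  File "m.py", line 5, in <module>
    c=max(cv2.findContours(red,0,2)[0],key=cv2.contourArea)
ValueError: max() iterable argument is empty
```

```bash
python3 - <<'E'
import cv2
a=cv2.imread("pics/top0.png");print(a[250,300],a[288,319],cv2.cvtColor(a,40)[250,300]); b=cv2.imread("pics/scene0.png");print(b[207,303],b[200:214,303].max(1))
print(a[240:310:3,300].tolist())
E
sed -i 's/(0,180,110),(6,/(0,150,60),(10,/;s/(174,180,110)/(170,150,60)/' m.py; python3 m.py
```

```text
[ 6  6 85] [3 1 0] [  0 237  85]
[48 52 64] [121  76  66  69  69  61  65  64  61  61  65 102 158 185]
[[4, 4, 84], [9, 11, 87], [5, 4, 84], [5, 8, 84], [5, 10, 85], [4, 1, 84], [10, 15, 87], [7, 8, 85], [7, 7, 87], [8, 11, 86], [10, 12, 86], [3, 8, 82], [3, 4, 84], [15, 17, 87], [6, 8, 85], [6, 8, 45], [8, 7, 42], [2, 3, 38], [38, 44, 49], [82, 95, 102], [89, 101, 106], [90, 103, 109], [88, 99, 106], [87, 99, 107]]
lid quad [[383, 201], [217, 241], [227, 301], [402, 258]]
[383 201] [ 0.6696 -0.1209  0.0815] [ 0.6626 -0.1169  0.11  ]
[217 241] [0.5985 0.1981 0.0815] [0.5935 0.1927 0.11  ]
[227 301] [0.4845 0.1789 0.0815] [0.4829 0.174  0.11  ]
[402 258] [ 0.5578 -0.1524  0.0815] [ 0.5541 -0.1475  0.11  ]
dark [  0   2  30  22 343] [319.27988338 286.9271137 ]
dark [ 5 10  6  6 12] [297. 208.]
zs [[0.5068, 0.006, 0.08], [0.5053, 0.0062, 0.1], [0.5037, 0.0064, 0.12]]
zs [[0.4322, 0.0278, 0.08], [0.4622, 0.0122, 0.1], [0.4921, -0.0034, 0.12]]
tab [0.50345249 0.00642908 0.12374939] [ 0.49719715 -0.00605259  0.12337456]
```

```bash
sed -i 's/150,60)/150,66)/g; s/302,45)/302,18)/; s/215,60)/215,85)/; s/approxPolyDP(c,8,True)\[:,0\]/approxPolyN(c,4)[0]/' m.py
cat >> m.py <<'E'
v=cv2.resize(b["frame"][180:240,270:400],None,fx=6,fy=6,interpolation=cv2.INTER_CUBIC);cv2.imwrite("pics/c2.png",v)
E
python3 m.py; python3 -c "
import cv2
a=cv2.imread('pics/c1.png')*1.8;b=cv2.imread('pics/c2.png')
import numpy as np
a=np.clip(a,0,255);a=cv2.resize(a,(400,255));b=cv2.resize(b,(400,185));cv2.imwrite('pics/c3.png',cv2.resize(np.vstack([a,b.astype(float)]),None,fx=1.3,fy=1.3))"
```

```text
lid quad [[403, 258], [229, 309], [215, 241], [383, 199]]
[403 258] [ 0.5577 -0.1543  0.0815] [ 0.554  -0.1493  0.11  ]
[229 309] [0.4695 0.1752 0.0815] [0.4684 0.1704 0.11  ]
[215 241] [0.5985 0.2019 0.0815] [0.5936 0.1964 0.11  ]
[383 199] [ 0.6736 -0.1211  0.0815] [ 0.6664 -0.1171  0.11  ]
dark [  7   4  15  19 173] [318.3583815  289.20809249]
dark [  5   5  18  14 142] [303.42253521 206.83802817]
zs [[0.5026, 0.0079, 0.08], [0.5011, 0.008, 0.1], [0.4997, 0.0082, 0.12]]
zs [[0.4355, 0.0406, 0.08], [0.4653, 0.0245, 0.1], [0.4951, 0.0084, 0.12]]
tab [0.49949943 0.00816952 0.12239353] [0.49864111 0.00651578 0.12234222][ WARN:0@0.039] global loadsave.cpp:1063 imwrite_ Unsupported depth image for selected encoder is fallbacked to CV_8U.
```

View pics/c3.png

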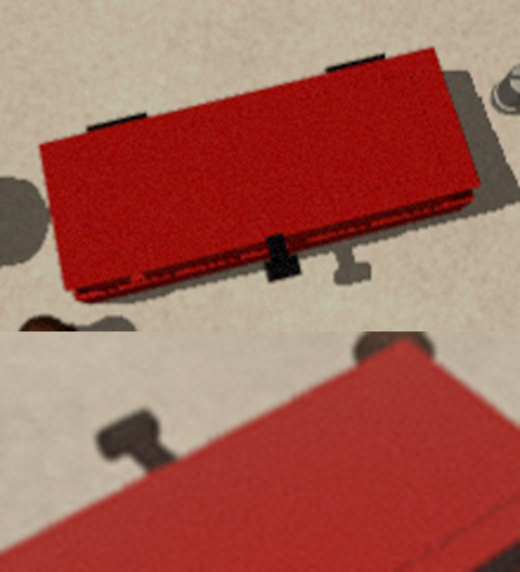

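```bash
cat > geo.py <<'E'
from h import *
a=ctrl.get_image("top");b=ctrl.get_image("scene")
L,R=world(a,216.9,241.3,.0815),world(a,383.2,200.3,.0815)
v=L-R;print("len",np.linalg.norm(v),L,R);psi=np.arctan2(-v[0],v[1]);H=(L+R)/2;ex=np.array([np.cos(psi),np.sin(psi),0]);ey=np.array([-ex[1],ex[0],0])
print("psi",psi,"H",H)
for th in (.2,.25,.3):
    fl=H+np.array([0,0,-.003])+.128*(-np.cos(th)*ex+np.sin(th)*np.array([0,0,1.]))
    for s in (1,-1): print(th,proj(a,fl+s*.165*ey),proj(b,fl+s*.165*ey), end=' ')
    t=H-[0,0,.003]+.153*(-np.cos(th)*ex+[0,0,np.sin(th)]);print("tab",t,proj(a,t),proj(b,t))
E
python3 geo.py
```

```text
len 0.3279021438922954 [0.59788459 0.19829816 0.0815    ] [ 0.6709789  -0.12135327  0.0815    ]
psi 0.22480372397119666 H [0.63443174 0.03847244 0.0815    ]
0.2 [229.03765451 305.29397229] [369.02497521 186.37854653] 0.2 [403.13584858 261.15057223] [236.7681437  256.69891628] tab [0.48825462 0.00504629 0.10889641] [320.1849579  295.88784021] [300.27276063 210.94942844]
0.25 [228.28848703 304.3802229 ] [369.63533991 183.86541368] 0.25 [403.49572584 259.97568563] [236.83804762 253.98195445] tab [0.48991827 0.00542671 0.11635281] [319.98737557 294.72132109] [300.69881077 207.80739354]
0.3 [227.49878668 303.28898501] [370.36697651 181.41656439] 0.3 [403.80742908 258.62898269] [237.02871452 251.35220533] tab [0.49194312 0.00588973 0.12371459] [319.73532663 293.33943776] [301.26896546 204.74584733]
```

The rows are not in the units I measure in: shifts go in units of 20 mm and turns go in units of 0.2 rad. I convert before sending: 0.11 rad is 0.55.

```bash
python3 nudge.py '{"plan":[[0,0,0,0,0,0.55]]}' 0.088 10
```

```text
time: 0.6
tcp_pos: [0.2059, -0.5901, 0.2226]
orientation: [[0.975, 0.223, 0.0], [0.223, -0.975, 0.0], [0.0, -0.0, -1.0]]
force: [0.9, 0.3, -0.2]
finger_gap: 0.0877
grip_force: 0.0
```

Scaled: -0.172 m is -8.6, -0.138 m is -6.9.

```bash
python3 nudge.py '{"plan":[[1.4,-1.7,0,0,0,0],[2.8,-3.4,0,0,0,0],[4.2,-5.15,0,0,0,0],[5.6,-6.9,0,0,0,0],[6.9,-8.6,0,0,0,0]]}'; python3 nudge.py '{"plan":[[1.4,-1.7,0,0,0,0],[2.8,-3.4,0,0,0,0],[4.2,-5.15,0,0,0,0],[5.6,-6.9,0,0,0,0],[6.9,-8.6,0,0,0,0]]}'; python3 nudge.py '{"plan":[[1.4,-1.7,0,0,0,0],[2.8,-3.4,0,0,0,0],[4.2,-5.15,0,0,0,0],[6.85,-8.65,0,0,0,0],[6.85,-8.65,0,0,0,0]]}';python3 - <<'E'
from h import *
o=ctrl.get_obs();im=ctrl.get_image("wrist");print(o["tcp_pos"],im["tool_from_camera"]);cv2.imwrite("pics/w1.png",im["frame"])
E
```

```text
time: 1.1
tcp_pos: [0.3027, -0.3898, 0.2229]
orientation: [[0.975, 0.224, 0.0], [0.224, -0.975, -0.0], [0.0, 0.001, -1.0]]
force: [1.1, -0.8, 0.7]
finger_gap: 0.0875
grip_force: 0.0
time: 1.6
tcp_pos: [0.3986, -0.1912, 0.2231]
orientation: [[0.975, 0.224, 0.001], [0.224, -0.975, -0.001], [0.001, 0.001, -1.0]]
force: [1.3, -0.4, 0.1]
finger_gap: 0.0876
grip_force: 0.0
time: 2.1
tcp_pos: [0.4936, 0.0092, 0.223]
orientation: [[0.974, 0.225, 0.001], [0.225, -0.974, 0.001], [0.001, -0.0, -1.0]]
force: [0.6, -0.5, -0.1]
finger_gap: 0.0873
grip_force: 0.0
[0.49358134 0.0092059  0.22304144] [[-2.08044257e-04 -9.52970700e-01 -3.03062372e-01  8.37270204e-02]
 [ 9.99998983e-01 -6.25963564e-04  1.28185128e-03 -2.39304226e-04]
 [-1.41127272e-03 -3.03061797e-01  9.52969861e-01 -1.62174438e-01]
 [ 0.00000000e+00  0.00000000e+00  0.00000000e+00  1.00000000e+00]]
```

View pics/w1.png

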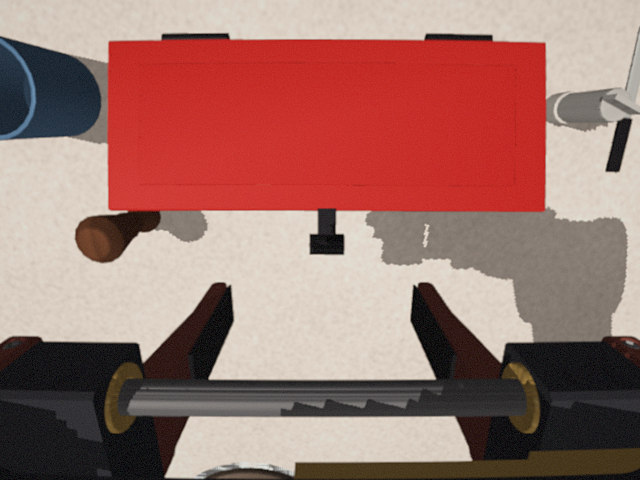

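Run:
```python
from h import *
o=ctrl.get_obs();im=ctrl.get_image("wrist")
for z in (.112,.12,.126): print(z,world(im,327,243,z,o).round(4))
for p,z in (((109,42),.0815),((544,42),.0815),((108,210),.115),((546,210),.115)): print(world(im,*p,z,o).round(4))
```

```text
0.112 [0.4915 0.0102 0.112 ]
0.12 [0.4939 0.0109 0.12  ]
0.126 [0.4958 0.0114 0.126 ]
[0.5995 0.206  0.0815]
[ 0.6756 -0.1151  0.0815]
[0.4794 0.1796 0.115 ]
[ 0.5568 -0.1462  0.115 ]
```

```bash
python3 nudge.py '{"plan":[[0,0,0,0,0,0],[0,0,0,0,0,0]]}'
python3 - <<'E'
from h import *
o=ctrl.get_obs();im=ctrl.get_image("wrist")
g=im["frame"][225:270,290:360].max(2);m=(g<50).astype(np.uint8)
n,l,s,ce=cv2.connectedComponentsWithStats(m);i=1+np.argmax(s[1:,4]);print(s[i],ce[i]+[290,225])
# bar rows only
r=[(y+225,np.ptp(np.where(m[y])[0])+1,np.where(m[y])[0].mean()+290) for y in range(45) if m[y].any()];print([tuple(np.round(t,1)) for t in r])
u=np.mean([t[2] for t in r]);v=np.mean([t[0] for t in r if t[1]>25])
R=np.array(o["orientation"])
for z in (.116,.12,.124): w=world(im,u,v,z,o);print(z,w.round(4),"tool",(R.T@(w-o["tcp_pos"])).round(4))
E
```

```text
time: 2.4
tcp_pos: [0.4923, 0.0049, 0.2225]
orientation: [[0.975, 0.222, -0.001], [0.222, -0.975, -0.001], [-0.001, 0.001, -1.0]]
force: [0.2, -0.7, -0.2]
finger_gap: 0.0878
grip_force: 0.0
[ 15   0  33  26 738] [321.0596206  239.05149051]
[(np.float64(225.0), np.float64(16.0), np.float64(321.5)), (np.float64(226.0), np.float64(16.0), np.float64(321.5)), (np.float64(227.0), np.float64(16.0), np.float64(321.3)), (np.float64(228.0), np.float64(16.0), np.float64(321.5)), (np.float64(229.0), np.float64(16.0), np.float64(321.5)), (np.float64(230.0), np.float64(16.0), np.float64(321.5)), (np.float64(231.0), np.float64(17.0), np.float64(321.0)), (np.float64(232.0), np.float64(33.0), np.float64(321.0)), (np.float64(233.0), np.float64(33.0), np.float64(321.0)), (np.float64(234.0), np.float64(33.0), np.float64(321.0)), (np.float64(235.0), np.float64(33.0), np.float64(321.0)), (np.float64(236.0), np.float64(33.0), np.float64(321.0)), (np.float64(237.0), np.float64(33.0), np.float64(321.0)), (np.float64(238.0), np.float64(33.0), np.float64(321.0)), (np.float64(239.0), np.float64(33.0), np.float64(321.0)), (np.float64(240.0), np.float64(33.0), np.float64(321.0)), (np.float64(241.0), np.float64(33.0), np.float64(321.0)), (np.float64(242.0), np.float64(33.0), np.float64(321.0)), (np.float64(243.0), np.float64(33.0), np.float64(321.0)), (np.float64(244.0), np.float64(33.0), np.float64(321.0)), (np.float64(245.0), np.float64(33.0), np.float64(321.0)), (np.float64(246.0), np.float64(33.0), np.float64(321.0)), (np.float64(247.0), np.float64(33.0), np.float64(321.0)), (np.float64(248.0), np.float64(33.0), np.float64(321.0)), (np.float64(249.0), np.float64(33.0), np.float64(321.0)), (np.float64(250.0), np.float64(33.0), np.float64(321.0))]
0.116 [0.49   0.0047 0.116 ] tool [-0.0022 -0.0004  0.1065]
0.12 [0.4913 0.0049 0.12  ] tool [-0.0009 -0.0004  0.1025]
0.124 [0.4925 0.0052 0.124 ] tool [ 0.0004 -0.0004  0.0985]
```

Scaled: -0.001 m is -0.05, 0.116 m is 5.8.

```bash
python3 nudge.py '{"plan":[[-0.05,0,2,0,0,0],[-0.05,0,4,0,0,0],[-0.05,0,5.8,0,0,0],[-0.05,0,5.8,0,0,0]]}'; python3 nudge.py '{"plan":[[0,0,0,0,0,0],[0,0,0,0,0,0],[0,0,0,0,0,0],[0,0,0,0,0,0],[0,0,0,0,0,0]]}' 0.02 15
```

```text
time: 2.85
tcp_pos: [0.4883, 0.0042, 0.1031]
orientation: [[0.975, 0.222, -0.008], [0.222, -0.975, -0.001], [-0.008, -0.001, -1.0]]
force: [0.2, -0.5, 0.4]
finger_gap: 0.0878
grip_force: 0.0
time: 3.35
tcp_pos: [0.4922, 0.006, 0.1075]
orientation: [[0.975, 0.224, 0.002], [0.224, -0.975, -0.0], [0.001, 0.001, -1.0]]
force: [-0.2, 0.2, -0.7]
finger_gap: 0.0515
grip_force: 0.0
```

```bash
python3 nudge.py '{"plan":[[0,0,0,0,0,0],[0,0,0,0,0,0],[0,0,0,0,0,0],[0,0,0,0,0,0],[0,0,0,0,0,0]]}' 0.02 15
python3 - <<'E'
import numpy as np
# tool x=case x, z down: offsets from th0
t0=np.arcsin((.121-.0785)/.153)
for t in np.linspace(t0,1.9,17)[1:]: print(round(t,2),round(.153*(np.cos(t0)-np.cos(t)),3),round(-.153*(np.sin(t)-np.sin(t0)),3))
E
```

```text
time: 3.85
tcp_pos: [0.4919, 0.0054, 0.1066]
orientation: [[0.975, 0.223, 0.0], [0.223, -0.975, -0.001], [-0.0, 0.001, -1.0]]
force: [0.6, -3.3, -0.2]
finger_gap: 0.0265
grip_force: 15.0
0.38 0.005 -0.015
0.48 0.012 -0.029
0.58 0.019 -0.042
0.69 0.029 -0.054
0.79 0.039 -0.066
0.89 0.05 -0.076
0.99 0.063 -0.085
1.09 0.076 -0.093
1.19 0.09 -0.1
1.29 0.105 -0.105
1.39 0.12 -0.108
1.5 0.135 -0.11
1.6 0.151 -0.11
1.7 0.166 -0.109
1.8 0.182 -0.107
1.9 0.196 -0.102
```

```bash
python3 nudge.py '{"plan":[[0.25,0,-0.75,0,0,0],[0.6,0,-1.45,0,0,0],[0.95,0,-2.1,0,0,0],[1.45,0,-2.7,0,0,0],[1.95,0,-3.3,0,0,0]]}'; python3 nudge.py '{"plan":[[0.55,0,-0.5,0,0,0],[1.2,0,-0.95,0,0,0],[1.85,0,-1.35,0,0,0],[2.55,0,-1.7,0,0,0],[3.3,0,-1.95,0,0,0]]}'
```

```text
time: 4.35
tcp_pos: [0.5299, 0.0141, 0.1726]
orientation: [[0.975, 0.223, -0.0], [0.223, -0.975, -0.001], [-0.001, 0.0, -1.0]]
force: [5.5, -2.2, -8.3]
finger_gap: 0.0257
grip_force: 15.0
time: 4.85
tcp_pos: [0.5937, 0.0287, 0.211]
orientation: [[0.975, 0.223, -0.002], [0.223, -0.975, -0.001], [-0.003, 0.001, -1.0]]
force: [0.8, -3.3, -5.3]
finger_gap: 0.0261
grip_force: 15.0
```

```bash
python3 nudge.py '{"plan":[[0.75,0,-0.1,0,0,0],[1.5,0,-0.15,0,0,0],[2.3,0,-0.15,0,0,0],[3.05,0,-0.1,0,0,0],[3.85,0,0.05,0,0,0]]}'; python3 nudge.py '{"plan":[[0.6,0,0.2,0,0,0],[0.6,0,0.2,0,0,0],[0.6,0,0.2,0,0,0]]}'
```

```text
time: 5.35
tcp_pos: [0.6701, 0.0461, 0.2115]
orientation: [[0.975, 0.223, 0.001], [0.223, -0.975, -0.001], [0.001, 0.001, -1.0]]
force: [0.5, -3.1, 3.6]
finger_gap: 0.0263
grip_force: 15.0
time: 5.65
tcp_pos: [0.6826, 0.049, 0.2074]
orientation: [[0.975, 0.223, 0.003], [0.223, -0.975, -0.0], [0.003, 0.001, -1.0]]
force: [3.7, -2.9, 4.1]
finger_gap: 0.0261
grip_force: 15.0
```

Scaled: 0.008 m is 0.4, 0.004 m is 0.2.

```bash
python3 nudge.py '{"plan":[[0.2,0,0.05,0,0,0],[0.4,0,0.1,0,0,0],[0.4,0,0.1,0,0,0]]}'; python3 nudge.py '{"plan":[[0,0,0,0,0,0],[0,0,0,0,0,0],[0,0,0,0,0,0]]}'
python3 - <<'E'
from h import *
a=ctrl.get_image("scene");cv2.imwrite("pics/s2.png",a["frame"])
E
```

```text
time: 5.95
tcp_pos: [0.6866, 0.0499, 0.2058]
orientation: [[0.975, 0.223, -0.004], [0.223, -0.975, -0.002], [-0.005, 0.001, -1.0]]
force: [-10.3, -6.2, 14.4]
finger_gap: 0.0257
grip_force: 15.0
time: 6.25
tcp_pos: [0.6866, 0.0499, 0.2058]
orientation: [[0.975, 0.223, -0.004], [0.223, -0.975, -0.002], [-0.004, 0.001, -1.0]]
force: [-10.3, -5.8, 13.3]
finger_gap: 0.0256
grip_force: 15.0
```

View pics/s2.png

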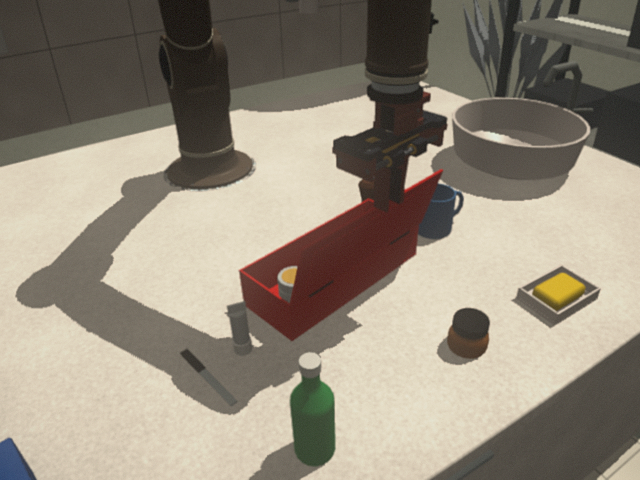

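```bash
python3 nudge.py '{"plan":[[-0.25,0,-0.1,0,0,0],[-0.25,0,-0.1,0,0,0]]}'; python3 nudge.py '{"plan":[[0,0,0,0,0,0],[0,0,0,0,0,0],[0,0,0,0,0,0],[0,0,0,0,0,0]]}' 0.088; python3 nudge.py '{"plan":[[0,0,-2,0,0,0],[-1,0,-4,0,0,0],[-3.5,0,-4,0,0,0],[-6,0,-4,0,0,0],[-8.5,0,-4,0,0,0]]}'; python3 nudge.py '{"plan":[[-1,0,0,0,0,0],[-1,0,0,0,0,0],[-1,0,0,0,0,0]]}'
python3 - <<'E'
from h import *
o=ctrl.get_obs();im=ctrl.get_image("wrist");cv2.imwrite("pics/w3.png",im["frame"]);t=ctrl.get_image("top")["frame"]
np.save("w3.npy",np.array([o["tcp_pos"]]));print(o["tcp_pos"])
cv2.imwrite("pics/t3.png",t)
cv2.imwrite("pics/wt3.png",np.vstack([cv2.resize(im["frame"],(400,300)),np.clip(cv2.resize(t[170:320,200:420],(400,273))*1.7,0,255).astype(np.uint8)]))
E
```

```text
time: 6.5
tcp_pos: [0.6836, 0.0492, 0.2068]
orientation: [[0.975, 0.223, 0.0], [0.223, -0.975, -0.001], [0.0, 0.001, -1.0]]
force: [2.3, -3.9, 3.6]
finger_gap: 0.0258
grip_force: 15.0
time: 6.9
tcp_pos: [0.6835, 0.0508, 0.2062]
orientation: [[0.974, 0.225, -0.001], [0.225, -0.974, 0.001], [-0.001, -0.001, -1.0]]
force: [0.2, 0.5, -1.0]
finger_gap: 0.0544
grip_force: 0.0
time: 7.4
tcp_pos: [0.5162, 0.0121, 0.2864]
orientation: [[0.975, 0.224, 0.0], [0.224, -0.975, 0.0], [0.0, -0.0, -1.0]]
force: [0.1, 0.1, 0.8]
finger_gap: 0.0875
grip_force: 0.0
time: 7.7
tcp_pos: [0.4992, 0.0077, 0.2872]
orientation: [[0.975, 0.224, 0.002], [0.224, -0.975, -0.0], [0.002, 0.0, -1.0]]
force: [0.6, 0.2, -0.0]
finger_gap: 0.0877
grip_force: 0.0
[0.49922232 0.00772405 0.28723058]
```

View pics/wt3.png

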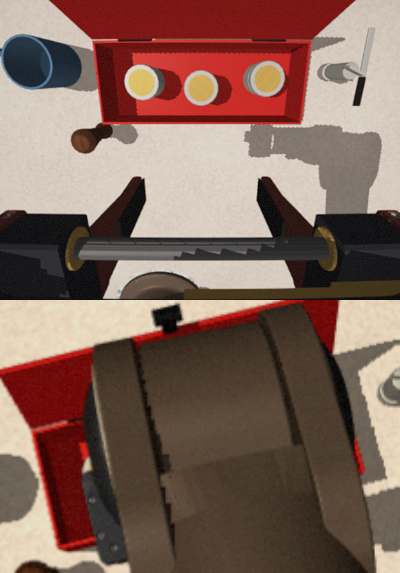

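The lid is fully open. The wrist view shows the three tins' tops, with yellow discs at about (229,131), (322,141) and (427,125) at full scale.

```bash
cat > tins.py <<'E'
from h import *
o=ctrl.get_obs();im=ctrl.get_image("wrist");R=np.array(o["orientation"])
hsv=cv2.cvtColor(im["frame"],cv2.COLOR_BGR2HSV)
m=cv2.inRange(hsv,(15,60,120),(32,255,255));m[330:]=0
for c in sorted([c for c in cv2.findContours(m,0,2)[0] if cv2.contourArea(c)>200],key=lambda c:c[:,0,0].mean()):
    (u,v),ax,_=cv2.fitEllipse(c);w=world(im,u,v,.07,o);t=R.T@(w-o["tcp_pos"])
    e=world(im,u+ax[0]/2,v,.07,o);print((round(u),round(v)),w.round(4),"tool",t.round(4),"dia",2*np.linalg.norm(e-w))
print(o["tcp_pos"],np.round(o["q"],2),R.round(3).tolist())
E
python3 tins.py
```

```text
(226, 132) [0.5536 0.118  0.07  ] tool [ 0.0771 -0.0949  0.2167] dia 0.0400775721272613
(322, 141) [0.5659 0.0232 0.07  ] tool [0.0678 0.0003 0.2167] dia 0.04110295399236232
(429, 126) [ 0.6041 -0.0771  0.07  ] tool [0.0824 0.1066 0.2166] dia 0.04058234268217714
[0.49970878 0.00810054 0.28662472] [ 0.28  0.18 -0.45  1.78  0.08  1.2  -1.54] [[0.974, 0.224, 0.0], [0.224, -0.974, 0.001], [0.001, -0.001, -1.0]]
```

Scaled: -0.095 m is -4.75, 0.077 m is 3.85.

```bash
python3 nudge.py '{"plan":[[1.9,-1.5,1,0,0,0],[3.85,-3.1,2,0,0,0],[3.85,-4.75,4,0,0,0],[3.85,-4.75,6.25,0,0,0],[3.85,-4.75,7,0,0,0]]}' 0.070; python3 nudge.py '{"plan":[[0,0,0,0,0,0],[0,0,0,0,0,0],[0,0,0,0,0,0]]}'; python3 tins.py
```

```text
time: 8.35
tcp_pos: [0.5499, 0.1195, 0.141]
orientation: [[0.974, 0.228, -0.008], [0.228, -0.974, 0.0], [-0.008, -0.002, -1.0]]
force: [0.5, -0.5, 0.2]
finger_gap: 0.0701
grip_force: 0.0
time: 8.65
tcp_pos: [0.5536, 0.1177, 0.148]
orientation: [[0.975, 0.223, 0.002], [0.223, -0.975, 0.001], [0.002, -0.0, -1.0]]
force: [-0.1, -0.4, -0.6]
finger_gap: 0.0696
grip_force: 0.0
(319, 251) [0.5533 0.1192 0.07  ] tool [-0.0002 -0.0015  0.078 ] dia 0.03469715672464659
(469, 250) [0.5772 0.0178 0.07  ] tool [0.0005 0.1027 0.078 ] dia 0.012927706633991324
(610, 234) [ 0.6107 -0.0762  0.07  ] tool [0.0122 0.2018 0.078 ] dia 0.025990775496858343
[0.55363161 0.11772211 0.14797447] [ 0.06  0.43 -0.47  1.8   0.23  0.96 -1.85] [[0.975, 0.223, 0.002], [0.223, -0.975, 0.001], [0.002, -0.0, -1.0]]
```

Scaled: 0.119 m is 5.95, -0.001 m is -0.05.

```bash
python3 nudge.py '{"plan":[[0,-0.05,2,0,0,0],[0,-0.05,4,0,0,0],[0,-0.05,5.25,0,0,0],[0,-0.05,5.95,0,0,0],[0,-0.05,5.95,0,0,0]]}'; python3 nudge.py '{"plan":[[0,0,0,0,0,0],[0,0,0,0,0,0],[0,0,0,0,0,0],[0,0,0,0,0,0]]}' 0.04 20
```

```text
time: 9.2
tcp_pos: [0.5518, 0.1181, 0.027]
orientation: [[0.975, 0.224, -0.001], [0.224, -0.975, -0.0], [-0.001, 0.0, -1.0]]
force: [-0.4, -0.1, -0.1]
finger_gap: 0.0699
grip_force: 0.0
time: 9.6
tcp_pos: [0.5534, 0.1186, 0.0293]
orientation: [[0.975, 0.224, 0.003], [0.224, -0.975, 0.0], [0.003, 0.0, -1.0]]
force: [-0.3, -0.5, 6.6]
finger_gap: 0.0562
grip_force: 20.0
```

```bash
python3 nudge.py '{"plan":[[0,0,-0.5,0,0,0],[0,0,-1,0,0,0],[0,0,-1.5,0,0,0],[0,0,-1.5,0,0,0],[0,0,-1.5,0,0,0]]}';  cat > f.py <<'E'
from h import *
F=[]
for i in range(6): ctrl.get_image("top"); o=ctrl.get_obs();F.append(o["force"])
print(np.mean(F,0).round(2),np.std(F,0).round(2),o["tcp_pos"],o["grip_force"],o["finger_gap"],o["time"])
E
python3 f.py
```

```text
time: 10.1
tcp_pos: [0.5523, 0.1183, 0.0581]
orientation: [[0.975, 0.224, 0.001], [0.224, -0.975, 0.0], [0.001, 0.0, -1.0]]
force: [-0.2, -0.0, -1.4]
finger_gap: 0.0554
grip_force: 20.0
[-0.1  -0.1  -1.38] [0.68 0.22 0.34] [0.55182034 0.11835047 0.05720847] 19.999893503263593 0.05570897470806718 10.4
```

Scaled: 0.0305 m is 1.525, 0.029 m is 1.45.

```bash
python3 nudge.py '{"plan":[[0,0,0.6,0,0,0],[0,0,1.1,0,0,0],[0,0,1.45,0,0,0],[0,0,1.525,0,0,0],[0,0,1.525,0,0,0]]}'; python3 nudge.py '{"plan":[[0,0,0,0,0,0],[0,0,0,0,0,0],[0,0,0,0,0,0]]}' 0.070; python3 nudge.py '{"plan":[[0,0,-2,0,0,0],[0,0,-4,0,0,0],[0,0,-6,0,0,0],[0,0,-6,0,0,0],[0,0,-6,0,0,0]]}'; python3 tins.py
```

```text
time: 10.9
tcp_pos: [0.5519, 0.1183, 0.0273]
orientation: [[0.975, 0.224, -0.0], [0.224, -0.975, -0.001], [-0.001, 0.001, -1.0]]
force: [-3.7, -2.7, 11.3]
finger_gap: 0.0561
grip_force: 20.0
time: 11.2
tcp_pos: [0.5519, 0.1184, 0.0266]
orientation: [[0.975, 0.224, -0.001], [0.224, -0.975, -0.0], [-0.001, -0.0, -1.0]]
force: [-0.7, 0.4, 0.4]
finger_gap: 0.0696
grip_force: 0.0
time: 11.7
tcp_pos: [0.5526, 0.1183, 0.1477]
orientation: [[0.975, 0.224, 0.002], [0.224, -0.975, 0.0], [0.002, 0.0, -1.0]]
force: [-0.3, -0.6, 0.0]
finger_gap: 0.0697
grip_force: 0.0
(322, 251) [0.5522 0.1183 0.07  ] tool [-0.0006 -0.0001  0.0777] dia 0.036679870250991516
(469, 248) [0.5778 0.0185 0.07  ] tool [0.0021 0.1029 0.0778] dia 0.012360847832444179
(611, 233) [ 0.6102 -0.0757  0.07  ] tool [0.0126 0.202  0.0778] dia 0.026521425159591872
[0.55259618 0.11834902 0.14774574] [ 0.07  0.43 -0.47  1.8   0.23  0.96 -1.85] [[0.975, 0.224, 0.002], [0.224, -0.975, 0.0], [0.002, 0.0, -1.0]]
```

Scaled: 0.096 m is 4.8, 0.048 m is 2.4.

```bash
python3 nudge.py '{"plan":[[-0.2,2.4,0,0,0,0],[-0.4,4.8,0,0,0,0],[-0.4,4.8,0,0,0,0],[-0.4,4.8,0,0,0,0]]}'; python3 tins.py
```

```text
time: 12.15
tcp_pos: [0.565, 0.0215, 0.1453]
orientation: [[0.975, 0.221, -0.003], [0.221, -0.975, -0.0], [-0.003, -0.001, -1.0]]
force: [-0.9, 1.2, 0.4]
finger_gap: 0.0701
grip_force: 0.0
(180, 240) [0.5514 0.1182 0.07  ] tool [ 0.0083 -0.0972  0.0754] dia 0.03806205186301663
(318, 249) [0.5661 0.0243 0.07  ] tool [ 0.0019 -0.0024  0.0753] dia 0.03874250728841162
(477, 227) [ 0.6055 -0.077   0.07  ] tool [0.018  0.1051 0.0752] dia 0.03708757871920587
[0.5649535  0.02154885 0.14533297] [ 0.22  0.43 -0.45  1.8   0.22  0.96 -1.67] [[0.975, 0.221, -0.003], [0.221, -0.975, -0.0], [-0.003, -0.001, -1.0]]
```

Scaled: 0.119 m is 5.95, -0.001 m is -0.05.

```bash
python3 nudge.py '{"plan":[[0,-0.05,2,0,0,0],[0,-0.05,4,0,0,0],[0,-0.05,5.25,0,0,0],[0,-0.05,5.95,0,0,0],[0,-0.05,5.95,0,0,0]]}'; python3 nudge.py '{"plan":[[0,0,0,0,0,0],[0,0,0,0,0,0],[0,0,0,0,0,0],[0,0,0,0,0,0]]}' 0.04 20;  python3 nudge.py '{"plan":[[0,0,-0.5,0,0,0],[0,0,-1,0,0,0],[0,0,-1.5,0,0,0],[0,0,-1.5,0,0,0],[0,0,-1.5,0,0,0]]}'; python3 f.py
```

```text
time: 12.7
tcp_pos: [0.564, 0.0255, 0.0262]
orientation: [[0.974, 0.226, -0.004], [0.226, -0.974, 0.001], [-0.004, -0.001, -1.0]]
force: [0.4, -0.3, -0.5]
finger_gap: 0.07
grip_force: 0.0
time: 13.1
tcp_pos: [0.5668, 0.0239, 0.0295]
orientation: [[0.975, 0.223, 0.003], [0.223, -0.975, 0.0], [0.003, 0.001, -1.0]]
force: [-0.2, -0.5, 5.7]
finger_gap: 0.0553
grip_force: 20.0
time: 13.6
tcp_pos: [0.5657, 0.0239, 0.0585]
orientation: [[0.975, 0.224, 0.001], [0.224, -0.975, -0.0], [0.001, 0.0, -1.0]]
force: [-0.8, -0.6, -2.9]
finger_gap: 0.0551
grip_force: 20.0
[ 0.09 -0.06 -3.46] [0.5  0.47 0.27] [0.56532212 0.02402079 0.05774874] 19.986140857217833 0.0550183041776979 13.9
```

Scaled: 0.03 m is 1.5, 0.028 m is 1.4.

```bash
python3 nudge.py '{"plan":[[0,0,0.6,0,0,0],[0,0,1.1,0,0,0],[0,0,1.4,0,0,0],[0,0,1.5,0,0,0],[0,0,1.5,0,0,0]]}'; python3 nudge.py '{"plan":[[0,0,0,0,0,0],[0,0,0,0,0,0],[0,0,0,0,0,0]]}' 0.070; python3 nudge.py '{"plan":[[0,0,-2,0,0,0],[0,0,-4,0,0,0],[0,0,-6,0,0,0],[0,0,-6,0,0,0],[0,0,-6,0,0,0]]}'; python3 nudge.py '{"plan":[[0.35,2.5,0,0,0,0],[0.75,5.275,0,0,0,0],[0.75,5.275,0,0,0,0],[0.75,5.275,0,0,0,0],[0.75,5.275,0,0,0,0]]}'; python3 tins.py
```

```text
time: 14.4
tcp_pos: [0.5654, 0.0237, 0.0283]
orientation: [[0.975, 0.224, -0.001], [0.224, -0.975, -0.001], [-0.001, 0.001, -1.0]]
force: [-3.5, -1.1, 5.6]
finger_gap: 0.055
grip_force: 20.0
time: 14.7
tcp_pos: [0.5657, 0.0242, 0.028]
orientation: [[0.975, 0.224, 0.0], [0.224, -0.975, 0.0], [0.0, -0.0, -1.0]]
force: [0.6, -0.5, 0.6]
finger_gap: 0.0695
grip_force: 0.0
time: 15.2
tcp_pos: [0.5662, 0.0239, 0.149]
orientation: [[0.975, 0.224, 0.002], [0.224, -0.975, -0.0], [0.002, 0.001, -1.0]]
force: [0.3, 0.2, -1.0]
finger_gap: 0.0701
grip_force: 0.0
time: 15.7
tcp_pos: [0.6029, -0.0739, 0.1468]
orientation: [[0.974, 0.225, -0.002], [0.225, -0.974, 0.001], [-0.002, -0.002, -1.0]]
force: [-0.3, 0.5, 0.2]
finger_gap: 0.0701
grip_force: 0.0
(42, 260) [0.5514 0.1182 0.07  ] tool [-0.0068 -0.1987  0.0772] dia 0.036008871154335036
(176, 272) [0.5638 0.0234 0.07  ] tool [-0.0161 -0.1035  0.0771] dia 0.03725916555020845
(326, 249) [ 0.6044 -0.0762  0.07  ] tool [0.0011 0.0027 0.0768] dia 0.0368458658171077
[ 0.60287636 -0.07394817  0.14684185] [ 0.35  0.49 -0.42  1.7   0.23  1.   -1.5 ] [[0.974, 0.225, -0.002], [0.225, -0.974, 0.001], [-0.002, -0.002, -1.0]]
```

Scaled: 0.001 m is 0.05, 0.12 m is 6.

```bash
python3 nudge.py '{"plan":[[0.05,0.05,2,0,0,0],[0.05,0.05,3.5,0,0,0],[0.05,0.05,4.5,0,0,0],[0.05,0.05,6,0,0,0],[0.05,0.05,6,0,0,0]]}' 0.066; python3 nudge.py '{"plan":[[0,0,0,0,0,0],[0,0,0,0,0,0],[0,0,0,0,0,0],[0,0,0,0,0,0]]}' 0.04 20;  python3 nudge.py '{"plan":[[0,0,-0.5,0,0,0],[0,0,-1,0,0,0],[0,0,-1.5,0,0,0],[0,0,-1.5,0,0,0],[0,0,-1.5,0,0,0]]}'; python3 f.py
```

```text
time: 16.25
tcp_pos: [0.6019, -0.074, 0.0246]
orientation: [[0.974, 0.227, -0.007], [0.227, -0.974, 0.001], [-0.006, -0.003, -1.0]]
force: [-0.2, 1.0, -0.9]
finger_gap: 0.0658
grip_force: 0.0
time: 16.65
tcp_pos: [0.6056, -0.0762, 0.0293]
orientation: [[0.975, 0.224, 0.002], [0.224, -0.975, -0.0], [0.001, 0.001, -1.0]]
force: [0.2, 0.5, -1.4]
finger_gap: 0.0567
grip_force: 20.0
time: 17.15
tcp_pos: [0.6053, -0.0763, 0.0588]
orientation: [[0.975, 0.224, 0.001], [0.224, -0.975, -0.0], [0.001, 0.0, -1.0]]
force: [0.1, -0.4, -1.8]
finger_gap: 0.0566
grip_force: 20.0
[-0.34  0.05 -1.57] [0.67 0.4  0.52] [ 0.60473615 -0.07614092  0.05769108] 19.978466425091028 0.05637021213437158 17.45
```

Readings are left 0.14 kg, middle 0.35 kg and right 0.16 kg, so the middle tin is heaviest. I'll put the right one back and return for the middle.

Scaled: 0.03 m is 1.5, 0.028 m is 1.4.

```bash
python3 nudge.py '{"plan":[[0,0,0.6,0,0,0],[0,0,1.1,0,0,0],[0,0,1.4,0,0,0],[0,0,1.5,0,0,0],[0,0,1.5,0,0,0]]}'; python3 nudge.py '{"plan":[[0,0,0,0,0,0],[0,0,0,0,0,0],[0,0,0,0,0,0]]}' 0.068; python3 nudge.py '{"plan":[[0,0,-2,0,0,0],[0,0,-4,0,0,0],[0,0,-6,0,0,0],[0,0,-6,0,0,0],[0,0,-6,0,0,0]]}'; python3 nudge.py '{"plan":[[-0.4,-2.5,0,0,0,0],[-0.8,-5.325,0,0,0,0],[-0.8,-5.325,0,0,0,0],[-0.8,-5.325,0,0,0,0],[-0.8,-5.325,0,0,0,0]]}'; python3 tins.py
```

```text
time: 17.95
tcp_pos: [0.6043, -0.0765, 0.0282]
orientation: [[0.975, 0.224, -0.002], [0.224, -0.975, -0.001], [-0.002, 0.0, -1.0]]
force: [-3.9, -0.2, 8.5]
finger_gap: 0.0569
grip_force: 20.0
time: 18.25
tcp_pos: [0.605, -0.0761, 0.0278]
orientation: [[0.975, 0.224, -0.0], [0.224, -0.975, 0.0], [-0.0, -0.0, -1.0]]
force: [0.8, -0.0, -0.5]
finger_gap: 0.0678
grip_force: 0.0
time: 18.75
tcp_pos: [0.6056, -0.0763, 0.149]
orientation: [[0.975, 0.224, 0.002], [0.224, -0.975, -0.0], [0.002, 0.001, -1.0]]
force: [-0.5, -0.2, -1.1]
finger_gap: 0.0678
grip_force: 0.0
time: 19.25
tcp_pos: [0.5654, 0.0227, 0.1471]
orientation: [[0.975, 0.223, -0.001], [0.223, -0.975, -0.001], [-0.002, 0.001, -1.0]]
force: [-0.3, -0.7, 0.6]
finger_gap: 0.0678
grip_force: 0.0
(182, 240) [0.5514 0.1182 0.07  ] tool [ 0.0077 -0.0962  0.077 ] dia 0.03816168666101977
(320, 253) [0.5637 0.0235 0.07  ] tool [-0.0014 -0.0012  0.0771] dia 0.03897723940712106
(477, 229) [ 0.6042 -0.0778  0.07  ] tool [0.0154 0.1066 0.0771] dia 0.037947735151287076
[0.56544921 0.02272029 0.14709182] [ 0.22  0.43 -0.45  1.8   0.23  0.96 -1.67] [[0.975, 0.223, -0.001], [0.223, -0.975, -0.001], [-0.002, 0.001, -1.0]]
```

Scaled: 0.119 m is 5.95, 0.105 m is 5.25.

```bash
python3 nudge.py '{"plan":[[-0.05,-0.05,2,0,0,0],[-0.05,-0.05,4,0,0,0],[-0.05,-0.05,5.25,0,0,0],[-0.05,-0.05,5.95,0,0,0],[-0.05,-0.05,5.95,0,0,0]]}'; python3 nudge.py '{"plan":[[0,0,0,0,0,0],[0,0,0,0,0,0],[0,0,0,0,0,0],[0,0,0,0,0,0]]}' 0.04 25; python3 nudge.py '{"plan":[[0,0,-1,0,0,0],[0,0,-2.75,0,0,0],[0,0,-4.5,0,0,0],[0,0,-6.5,0,0,0],[0,0,-8,0,0,0]]}'; python3 nudge.py '{"plan":[[0,0,-1,0,0,0],[0,0,-1,0,0,0],[0,0,-1,0,0,0],[0,0,-1,0,0,0],[0,0,-1,0,0,0]]}';python3 nudge.py '{"plan":[[0,0,0,0,0,0],[0,0,0,0,0,0],[0,0,0,0,0,0],[0,0,0,0,0,0],[0,0,0,0,0,0]]}'; python3 f.py
python3 - <<'E'
from h import *
w=ctrl.get_image("wrist")["frame"];s=ctrl.get_image("scene")["frame"]
cv2.imwrite("pics/end.png",np.hstack([cv2.resize(w,(400,300)),cv2.resize(s,(400,300))]))
E
```

```text
time: 19.8
tcp_pos: [0.5634, 0.0234, 0.0271]
orientation: [[0.975, 0.222, -0.004], [0.222, -0.975, -0.0], [-0.004, -0.0, -1.0]]
force: [-0.4, 0.1, -0.2]
finger_gap: 0.0683
grip_force: 0.0
time: 20.2
tcp_pos: [0.5656, 0.0243, 0.0304]
orientation: [[0.975, 0.223, 0.003], [0.223, -0.975, -0.0], [0.003, 0.001, -1.0]]
force: [0.7, -1.2, 4.0]
finger_gap: 0.0547
grip_force: 25.0
time: 20.7
tcp_pos: [0.5643, 0.0251, 0.1915]
orientation: [[0.975, 0.224, 0.001], [0.224, -0.975, 0.0], [0.001, 0.0, -1.0]]
force: [-0.2, -0.3, -3.5]
finger_gap: 0.055
grip_force: 25.0
time: 21.2
tcp_pos: [0.5635, 0.0247, 0.2075]
orientation: [[0.975, 0.224, -0.003], [0.224, -0.975, -0.0], [-0.003, -0.001, -1.0]]
force: [-0.0, 0.0, -2.7]
finger_gap: 0.0548
grip_force: 25.0
time: 21.7
tcp_pos: [0.5644, 0.0248, 0.2091]
orientation: [[0.975, 0.224, 0.0], [0.224, -0.975, -0.0], [-0.0, 0.0, -1.0]]
force: [-0.7, -0.0, -3.5]
finger_gap: 0.0547
grip_force: 25.0
[ 0.    0.02 -3.12] [0.33 0.41 0.42] [0.56438975 0.02475136 0.20920153] 24.982288914034143 0.0551440909387253 22.0
```

View pics/end.png

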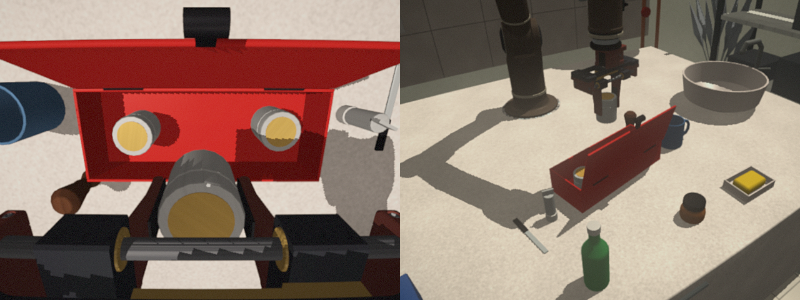

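The middle tin is held upright about 18 cm up (wrist view, near (200,200)). The other two stand in the case at (133,133) and (278,128), and the lid is open.

```bash
python3 -c "
from station import ctrl
print(ctrl.close_job())"
```

```text
the job is handed in; nothing more can be done
None
```

I handed in the job with the lid open on its stop, all three tins hefted left to right, and the heaviest one, the middle tin (about 0.35 kg against 0.14 and 0.16 kg), held upright and still about 18 cm up while the other two stand in the case; no verdict was returned.

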